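# Bring the slide under the objective and press the picture key

### The arm

A 6-joint arm with a two-finger parallel gripper is mounted at the origin on the work surface. World frame = base frame: x ahead of the robot, y to its left, z up, the work surface at z = 0. Lengths are in m, angles in rad, forces in N, time in s.
With the tool pointing down it reaches from about 0.35 to 0.95 m from the base axis. Payload 17.4 kg.
Tool frame: the origin (TCP) lies between the finger pads; the fingertips stand env.finger_overhang ahead of it and the grasp point (between the pads) lies 6 mm ahead of it (env.finger_overhang is the distance from the TCP to the fingertips, in m); z points along the fingers, y is the line along which they close (so a half turn about z gives the same grasp; the last joint's range is limited). The gripper opens to 93 mm and grips with 3 to 60 N. Pads are 15 mm wide; open, the fingers measure 128 mm over their backs; the gripper's body (75 mm by 188 mm) begins 65 mm behind the grasp point.
Start: joints at [-1.315, 0.116, 1.442, -0, 1.584, -0.038], TCP at [0.195, -0.646, 0.244] pointing down, gripper open.
Joint ranges: [-2.83, 2.83], [-0.83, 2.19], [0.07, 2.5], [-1.14, 4.28], [0.01, 3], [-2.97, 2.97]. Speed limits (rad/s): [1.89, 1.89, 2.22, 3.14, 3.14, 3.14].

### API

Orientations are given as a rotation vector (axis times angle).
In Python, from rig import sensors, get_image, camera_info, env gives the robot as it stands.
- The arm moves only by the tool play_rows, never from a script. Its argument "targets" is a list that holds one entry, the list of rows, each a list of 7 numbers: the shift along the world's x, y, z in m, then the turn, a rotation vector about the world's x, y, z in rad, then the opening, from 0 (shut) to 1 (fully open). A call has 1 to 5 rows; each row shifts and turns the commanded pose from where the row before left it; what a row does not reach is not made up. A row lasts 1/12 s, in which the tool goes at most 41.7 mm and 7.16 degrees, less where a joint would pass 70% of its speed; a pose out of reach is approached as far as the arm can. A call with a gripper value outside its range is refused whole. The fingers move at their own pace and stop on an object; "squeeze" is the grip in N (left out, the last holds). Time passes only in rows, so rows that do not move let the fingers close. It gives the time, the measured TCP pose, the force, the opening and the grip force at its end, in the units of the state.
- sensors.sense(): the state, without advancing time (a new reading comes with each control period).
- get_image(name): name is "scene" or "top" or "wrist"; returns (picture, depth): 420x560x3 uint8, red, green, blue; 420x560 float32, m along the optical axis (not along the pixel's ray), 0 where there is no reading.
- camera_info(name): a dict with "vertical_fov" (degrees; the focal length in pixels is half the picture's height over the tangent of half this angle, whatever the lens; pixels are square), "cx", "cy" (the principal point, pixels), "eye" and "rotation" of the camera in the world. Camera axes: x right, y up, looking along -z (the intrinsics and any distortion apply to the point x, -y, -z); pixel columns grow to the right and rows downward; lengths in m; the calibration is good to about 2 mm. A picture is of the moment at which its call begins: read the wrist's pose just before it. camera_info takes no time and is no camera call; for the wrist camera it gives the pose at the moment of the call.
- env.sign_off(): hands the job in; it is judged then, once.
The state is a dict: "time": time; "joint_pos": joint angles; "dq": joint speeds; "joint_torque": joint torques, N m; "position": TCP position; "tcp_rot": TCP orientation; "wrist_force": force on the tool from outside, world axes, zero at the start; "ft_torque": the same for the moment, N m; "grip_width": opening from 0.0 (shut) to 1.0 (fully open); "finger_force": force on a finger pad.
Only numpy, scipy, OpenCV 4.12 (cv2) and the standard library are available. Lean on these libraries where they do the work, as an engineer would, in place of code of your own. Each camera call takes 0.05 s, during which the arm holds its last target. There are 200 camera calls.

### The job

With closed fingertips, gently push the tab of the microscope's slide carriage along the stage until the carriage is fully home against its stop, then lightly press the wide round key on the camera console right down to take the picture, and withdraw so that the key comes back up. Do not press the small round key or the oblong key, do not knock the microscope, and leave the spare objective, the eyepiece and the slide box alone; nothing is to be gripped or lifted.

Things in the scene. Friction and masses are not known exactly. Their poses are not given: they have to be found in the camera images.
- microscope: Grey microscope, fixed, 0.35 m tall. Origin on the table under the upright objective; x points out of the front of its stage, -x to its column, y along the stage the way the carriage travels, z up. Black stage 160 (x) x 170 mm, top at z 140 mm. Above it objective, head and camera reach x = +25 mm, up to z 348 mm: stay in front of the stage edge (x = 80 mm).
- carriage (a joint): Slide carriage on the stage, slides along the microscope's +y. 0 m is the far-out end; 0.070 m is fully home, against its end stop, with the specimen under the objective. Starts part-way out (0 to 0.025 m). Stays where left; needs about 1.5 N to move; the stop is rigid.
- tab_face (a point): Centre of the -y face of the carriage's upright steel tab, the face to push; z 158 mm, 117 mm in front of the optical axis, free air below. Tab 30 (x) x 8 (y) mm, from z 132 to 172 mm; moves with the carriage. Same axes as the microscope: push along +y. The tab sits on an overtravel spring in the carriage: it gives 1 mm per 1.5 N, up to 8 mm.
- rail: Guide on the stage that carries the carriage; same origin and axes as the microscope.
- console: Grey camera control box, fixed, 130 (x) x 250 (y) x 40 mm tall, origin under its centre. Three black keys stand in a row along its y, 75 mm apart, in any order; each cap's top is 18 mm above the box.
- wide (a joint): The wide round key, 42 mm across: takes the picture. How far it is pressed: 0 m up, 0.007 m right down. Sprung back up: it starts to yield at about 0.5 N, reaches the bottom at about 4 N and comes up by itself when let go.
- wide_top (a point): Centre of the top of the wide key's cap, about 58 mm above the table when up; z up.
- small (a joint): The small round key, 18 mm across. How far it is pressed: 0 m up, 0.007 m right down. Sprung back up: it starts to yield at about 0.5 N, reaches the bottom at about 4 N and comes up by itself when let go.
- small_top (a point): Centre of the top of the small key's cap, about 58 mm above the table when up; z up.
- oblong (a joint): The oblong key, 36 x 14 mm, long side along the console's x. How far it is pressed: 0 m up, 0.007 m right down. Sprung back up: it starts to yield at about 0.5 N, reaches the bottom at about 4 N and comes up by itself when let go.
- oblong_top (a point): Centre of the top of the oblong key's cap, about 58 mm above the table when up; z up.
- wide_base: Collar of the wide key, fixed on the console, with the key in it; origin on the console's top (z 40 mm).
- spare_objective: Spare steel objective standing on the table, 26 mm across, 44 mm tall, loose; origin under its centre.
- eyepiece: Black eyepiece standing on the table, 32 mm across, 42 mm tall, loose; origin under its centre.
- slide_box: Wooden slide box, 80 (x) x 100 (y) x 35 mm, loose; origin under its centre.
Things that resemble listed ones, but are neither listed nor needed, are in the scene too. What is shaped like the eyepiece but orange or turquoise is not meant.

How it is judged:
By the outcome, as a careful person would: the job done as asked, in the order asked, and still so for the second after the job is handed in, with the robot touching nothing.
It also fails if it takes over 51 s, if anything falls off the work surface, if the arm or the gripper's body presses on something with over 40 N, if the wrist force passes 120 N, or if a joint passes its speed limit or range.

## Working session

There is one attempt and no reset: what is moved stays moved. The work goes in short steps, Python scripts to look and compute and a tool call to move; the robot and the scene stay as the last step left them, time stands still between calls to the robot, and variables do not carry over. Pictures are saved under pics/ and viewed, at most 10 in all, crops included, and the job is handed in when it is done.

Besides the shell and the picture viewer there is one more tool, called after "Call:" as a command line: name --argument value ..., lists and objects as JSON in quotes. play_rows: Moves the arm, as the interface text tells. Its arguments: {"type":"object","properties":{"targets":{"type":"array","items":{"type":"array","items":{"type":"array","items":{"type":"number"}}}},"squeeze":{"type":"number"}},"required":["targets"]}

```bash
mkdir -p pics; ls; cat > h.py <<'E'
import numpy as np, cv2
from rig import sensors,get_image,camera_info,env
def world(ci,u,v,d):
    f=210/np.tan(np.radians(ci['vertical_fov'])/2)
    p=np.stack([(u-ci['cx'])*d/f,-(v-ci['cy'])*d/f,-d],-1)
    return p@np.array(ci['rotation']).T+np.array(ci['eye'])
def cloud(ci,d):
    v,u=np.mgrid[0:420,0:560]; return world(ci,u,v,d)
E
python3 - <<'E'
from h import *
for n in ('top','scene'):
    im,d=get_image(n); ci=camera_info(n); print(n,ci)
    cv2.imwrite(f'pics/{n}0.png',cv2.resize(im[:,:,::-1],(800,600),interpolation=cv2.INTER_CUBIC)); np.savez(f'{n}0.npz',im=im,d=d)
print(env.finger_overhang,sensors.sense())
E
```

```text
pics
top {'vertical_fov': 53.16398368643733, 'cx': 274.8840290518847, 'cy': 208.33946525747578, 'eye': array([ 0.38153877, -0.02653237,  0.88157835]), 'rotation': array([ 0.17390943, -0.16057147, -1.44868077])}
scene {'vertical_fov': 55.19897026283969, 'cx': 283.02474331775545, 'cy': 205.54528358783844, 'eye': array([ 1.28840054, -0.18977922,  0.64468234]), 'rotation': array([0.80618882, 0.64599676, 1.22519457])}
0.025 {'time': 0.1, 'joint_pos': array([-1.31479064e+00,  1.16458795e-01,  1.44220180e+00,  1.76908503e-05,
        1.58398403e+00, -3.77896032e-02]), 'dq': array([-0.00061383, -0.00286718, -0.00131038,  0.00061638, -0.00053702,
       -0.00070775]), 'joint_torque': array([ 2.16702865e-03, -7.22887874e+01, -6.23865581e+01,  7.81133445e-02,
        2.26881949e-02, -4.63576544e-05]), 'position': array([ 0.19543548, -0.64592908,  0.2429629 ]), 'tcp_rot': array([-3.10672107e+00, -4.59681604e-01,  1.52263358e-04]), 'wrist_force': array([-0.18822457, -0.00928551, -0.57147137]), 'ft_torque': array([0.0317772 , 0.01102803, 0.01319463]), 'finger_force': 0.0, 'grip_width': 1.0020414313380195}
```

View pics/top0.png

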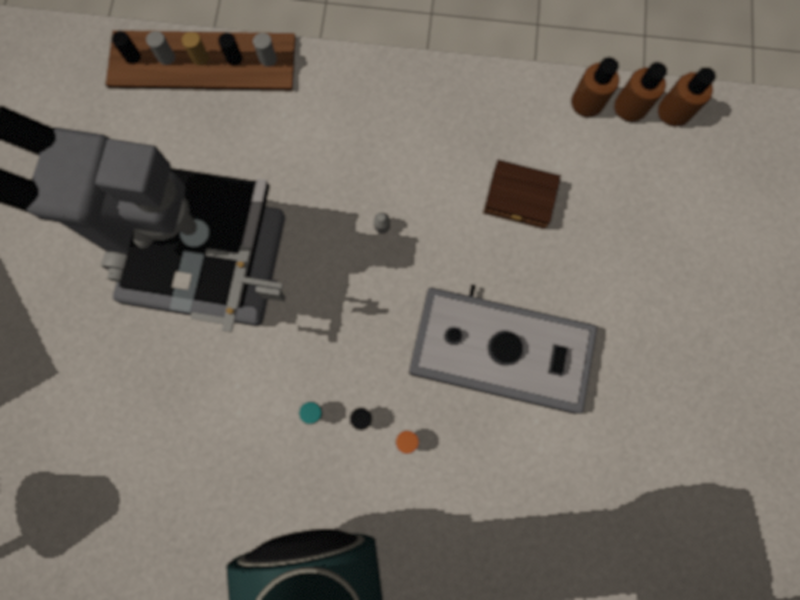

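View pics/scene0.png

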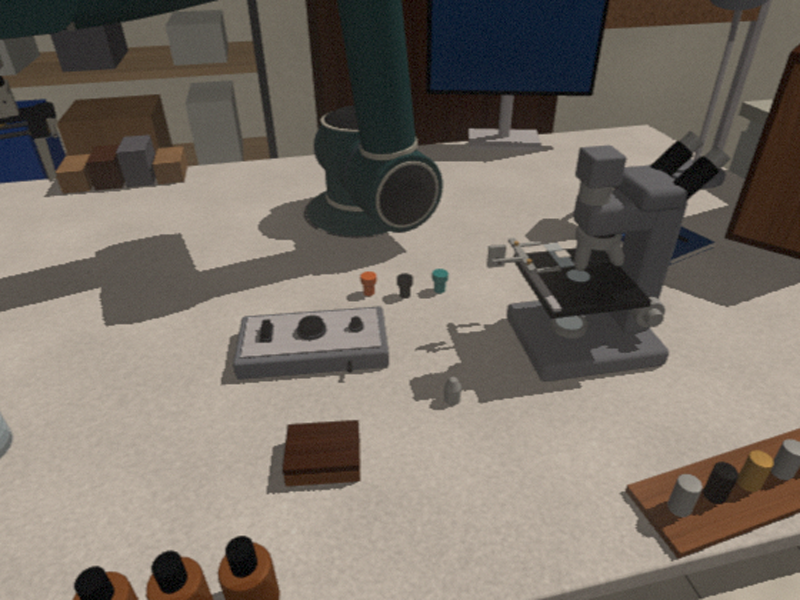

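The top view shows the microscope at upper left with its front to the right. The tab is near (268,287) and +y points up the picture. The console keys are small (454,335), wide (507,348) and oblong (559,360).

```bash
cat > h.py <<'E'
import numpy as np, cv2
from rig import sensors,get_image,camera_info,env
def cloud(ci,d):
    v,u=np.mgrid[0:420,0:560]
    f=210/np.tan(np.radians(ci['vertical_fov'])/2)
    p=np.stack([(u-ci['cx'])*d/f,-(v-ci['cy'])*d/f,-d],-1)
    R=np.array(ci['rotation'],float); R=cv2.Rodrigues(R)[0] if R.ndim==1 else R
    return p@R.T+np.array(ci['eye'])
def yaw(a): return np.degrees(np.arctan2(a[1],a[0]))
E
python3 - <<'E'
from h import *
z=np.load('top0.npz'); im,d=z['im'],z['d']; P=cloud(camera_info('top'),d); s=.7
np.set_printoptions(precision=4,suppress=True)
at=lambda u,v:P[int(v*s),int(u*s)]
for n,q in dict(table=(450,500),small=(454,335),wide=(507,348),oblong=(559,360),box=(480,370),tab=(268,289),tabarm=(258,284),stage1=(220,185),stage2=(215,295),railtop=(262,190),railbot=(229,325),eyep=(361,418),obj=(381,220),slide=(525,190)).items(): print(n,at(*q))
H=P[...,2]; v,u=np.mgrid[0:420,0:560]
def roi(a,b,c,e): return (u>a*s)&(u<c*s)&(v>b*s)&(v<e*s)
lum=im.max(2)
for n,r in dict(wide=(485,328,530,370),small=(440,322,468,348),oblong=(546,342,574,380)).items():
    for nm,m in (('h',roi(*r)&(abs(H-.058)<.006)),('dark',roi(*r)&(abs(H-.058)<.006)&(lum<60))):
        p=P[m]; print(n,nm,len(p),p.mean(0),np.ptp(p,0)) if len(p) else None
m=roi(400,280,610,420)&(abs(H-.04)<.006); rr=cv2.minAreaRect(P[m][:,:2].astype(np.float32)); print('console',rr,np.median(H[m]))
m=roi(240,270,300,300)&(H>.145); p=P[m]; print('tab',len(p)); print(np.c_[p,u[m],v[m]][::3][:60])
m=roi(110,160,300,330)&(abs(H-.14)<.006); print('stage',m.sum(),cv2.minAreaRect(P[m][:,:2].astype(np.float32)))
c=cv2.resize(im[170:250,120:230,::-1],(770,560),interpolation=cv2.INTER_CUBIC); cv2.imwrite('pics/tabcrop.png',c)
E
```

```text
table [ 0.2952 -0.1209 -0.0002]
small [ 0.5196 -0.0978  0.0586]
wide [ 0.5103 -0.1722  0.0577]
oblong [ 0.5022 -0.2444  0.0627]
box [ 0.4765 -0.1415  0.0428]
tab [0.5301 0.1413 0.1729]
tabarm [0.54   0.1595 0.1533]
stage1 [0.6691 0.2331 0.141 ]
stage2 [0.5215 0.2137 0.1418]
railtop [0.665  0.1758 0.1475]
railbot [0.4844 0.1864 0.1514]
eyep [0.3931 0.0167 0.0424]
obj [0.6786 0.0235 0.0448]
slide [ 0.7546 -0.1861  0.0352]
wide h 357 [ 0.5109 -0.1718  0.0588] [0.041  0.0404 0.0104]
wide dark 357 [ 0.5109 -0.1718  0.0588] [0.041  0.0404 0.0104]
small h 67 [ 0.5197 -0.0975  0.0588] [0.0161 0.0164 0.0112]
small dark 67 [ 0.5197 -0.0975  0.0588] [0.0161 0.0164 0.0112]
oblong h 144 [ 0.5027 -0.2459  0.0586] [0.036  0.0169 0.0106]
oblong dark 141 [ 0.5024 -0.2458  0.0586] [0.0355 0.0169 0.0106]
console ((0.5112941861152649, -0.17218424379825592), (0.2487022578716278, 0.12946446239948273), 83.3631362915039) 0.04041942214858496
tab 269
[[  0.5526   0.1818   0.1521 169.     190.    ]
 [  0.5514   0.1823   0.1494 169.     191.    ]
 [  0.5484   0.1806   0.1543 169.     192.    ]
 [  0.547    0.18
[... 2136 characters left out ...]
.    ]
 [  0.5371   0.1355   0.1539 193.     201.    ]
 [  0.5379   0.1304   0.153  196.     201.    ]
 [  0.5285   0.155    0.173  179.     202.    ]
 [  0.5289   0.1497   0.1736 182.     202.    ]
 [  0.5299   0.145    0.1717 185.     202.    ]
 [  0.5302   0.1395   0.1732 188.     202.    ]
 [  0.5309   0.1344   0.173  191.     202.    ]
 [  0.5319   0.1297   0.1708 194.     202.    ]
 [  0.527    0.1531   0.1727 180.     203.    ]
 [  0.5276   0.1479   0.1728 183.     203.    ]
 [  0.5285   0.1431   0.1711 186.     203.    ]
 [  0.5286   0.1374   0.1735 189.     203.    ]]
stage 5699 ((0.5855112075805664, 0.2412489950656891), (0.23402822017669678, 0.19651661813259125), 87.53461456298828)
```

View pics/tabcrop.png

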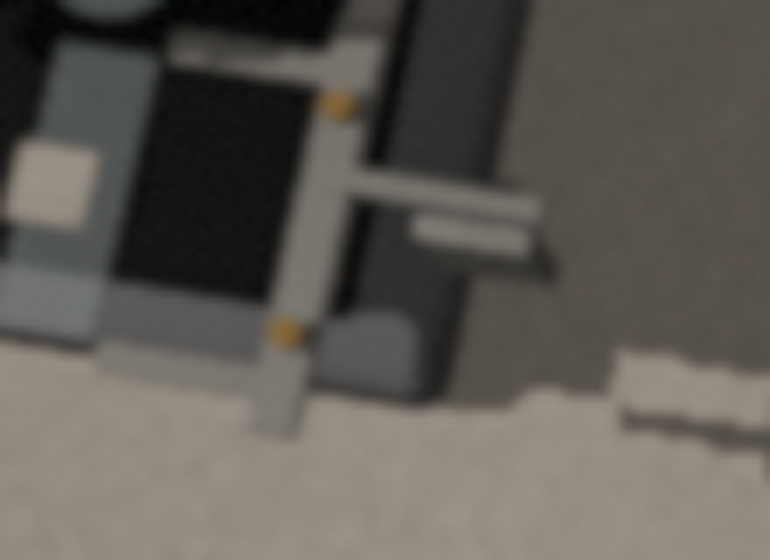

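The crop shows the tab plate (upper edge about (410–535, 215–250) in the crop) in front of its arm. Next I'll fit the axes.

```bash
python3 - <<'E'
from h import *
np.set_printoptions(precision=4,suppress=True)
z=np.load('top0.npz'); P=cloud(camera_info('top'),z['d']); H=P[...,2]; v,u=np.mgrid[0:420,0:560]
m=(u>168)&(u<205)&(v>192)&(v<212)&(abs(H-.172)<.007); p=P[m][:,:2]; print('tab top',len(p),p.mean(0),cv2.minAreaRect(p.astype(np.float32)))
# arm & rail(slide bar) lines, z~.152
a=P[(u>172)&(u<197)&(v>=193)&(v<=201)&(abs(H-.153)<.004)&(P[...,1]<.172)][:,:2]; q=cv2.fitLine(a.astype(np.float32),1,0,.01,.01).ravel(); print('arm',len(a),q,np.degrees(np.arctan2(q[1],q[0])))
b=P[(u>155)&(u<190)&(v>125)&(v<230)&(abs(H-.152)<.008)]
b=b[(b[:,1]>.163)]; q=cv2.fitLine(b[:,:2].astype(np.float32),1,0,.01,.01).ravel(); print('bar',len(b),q,np.degrees(np.arctan2(q[1],q[0])))
# console angle
m=(u>285)&(u<425)&(v>195)&(v<290)&(abs(H-.04)<.006); 
# bounds of high stuff near path
for s in sensors.sense()['tcp_rot'],: print(cv2.Rodrigues(s)[0])
E
```

```text
tab top 87 [0.528  0.1406] ((0.5284736156463623, 0.1406785398721695), (0.02888430468738079, 0.008235771209001541), 88.13494110107422)
arm 94 [0.0527 0.9986 0.5404 0.1448] 86.981735
bar 846 [ 0.9995 -0.0322  0.5693  0.184 ] -1.8471731
[[ 0.9572  0.2896 -0.0002]
 [ 0.2896 -0.9572  0.001 ]
 [ 0.0001 -0.0011 -1.    ]]
```

Call:
play_rows --targets '[[[0.0114, 0.0314, 0.002, 0, 0, 0.05, 0], [0.0114, 0.0314, 0.002, 0, 0, 0.05, 0], [0.0114, 0.0314, 0.002, 0, 0, 0.05, 0], [0.0114, 0.0314, 0.002, 0, 0, 0.05, 0], [0.0114, 0.0314, 0.002, 0, 0, 0.05, 0]]]' --squeeze 10

```text
time: 0.52
position: [0.2526, -0.4875, 0.2532]
tcp_rot: [-3.025, -0.847, 0.0]
wrist_force: [0.7, -0.6, -0.1]
grip_width: 0.692
finger_force: 0.0
```

Call:
play_rows --targets '[[[0.0114, 0.0314, 0, 0, 0, 0.05, 0], [0.0114, 0.0314, 0, 0, 0, 0.05, 0], [0.0114, 0.0314, 0, 0, 0, 0.05, 0], [0.0114, 0.0314, 0, 0, 0, 0.05, 0], [0.0114, 0.0314, 0, 0, 0, 0.05, 0]]]'

```text
time: 0.93
position: [0.3095, -0.3305, 0.2534]
tcp_rot: [-2.896, -1.217, 0.0]
wrist_force: [0.9, -0.2, 1.1]
grip_width: 0.332
finger_force: 0.0
```

Call:
play_rows --targets '[[[0.0114, 0.0314, 0, 0, 0, 0.05, 0], [0.0114, 0.0314, 0, 0, 0, 0.05, 0], [0.0114, 0.0314, 0, 0, 0, 0.05, 0], [0.0114, 0.0314, 0, 0, 0, 0.05, 0], [0.0114, 0.0314, 0, 0, 0, 0.05, 0]]]'

```text
time: 1.35
position: [0.3665, -0.1735, 0.2536]
tcp_rot: [2.722, 1.569, 0.0]
wrist_force: [0.7, -1.1, -0.3]
grip_width: 0.013
finger_force: 0.0
```

Call:
play_rows --targets '[[[0.0114, 0.0312, 0, 0, 0, 0.049, 0], [0.0114, 0.0312, 0, 0, 0, 0.049, 0], [0.0114, 0.0312, 0, 0, 0, 0.049, 0], [0.0114, 0.0312, 0, 0, 0, 0.049, 0], [0.0114, 0.0312, 0, 0, 0, 0.049, 0]]]'

```text
time: 1.77
position: [0.4235, -0.0174, 0.2536]
tcp_rot: [2.509, 1.89, 0.0]
wrist_force: [0.8, -0.6, 0.3]
grip_width: 0.009
finger_force: 0.0
```

Call:
play_rows --targets '[[[0.0114, 0.0312, 0, 0, 0, 0.049, 0], [0.0114, 0.0312, 0, 0, 0, 0.049, 0], [0.0114, 0.0312, 0, 0, 0, 0.049, 0], [0.0114, 0.0312, 0, 0, 0, 0.049, 0], [0.0114, 0.0312, 0, 0, 0, 0.049, 0]]]'

```text
time: 2.18
position: [0.4806, 0.1388, 0.2534]
tcp_rot: [-2.259, -2.183, 0.0]
wrist_force: [0.4, -0.7, 0.5]
grip_width: 0.007
finger_force: 0.0
```

Call:
play_rows --targets '[[[0, 0, 0, 0, 0, 0, 0], [0, 0, 0, 0, 0, 0, 0], [0, 0, 0, 0, 0, 0, 0]]]'

```text
time: 2.43
position: [0.4802, 0.1366, 0.2533]
tcp_rot: [-2.262, -2.18, 0.001]
wrist_force: [-0.3, -0.3, 0.2]
grip_width: 0.006
finger_force: 0.0
```

```bash
python3 - <<'E'
from h import *
s=sensors.sense(); print(s['position'],s['tcp_rot'],s['wrist_force'],s['grip_width']); print(cv2.Rodrigues(s['tcp_rot'])[0].round(3))
im,d=get_image('wrist'); cv2.imwrite('pics/w1.png',im[:,:,::-1])
im,d=get_image('scene'); cv2.imwrite('pics/s1.png',cv2.resize(im[60:300,260:560,::-1],(750,600),interpolation=cv2.INTER_CUBIC))
E
```

```text
[0.4802318  0.13662389 0.25331777] [-2.26225330e+00 -2.17959393e+00  1.20912792e-03] [-0.2771537  -0.27169016  0.19523206] 0.006276161593833985
[[ 0.037  0.999 -0.001]
 [ 0.999 -0.037 -0.   ]
 [-0.    -0.001 -1.   ]]
```

View pics/s1.png

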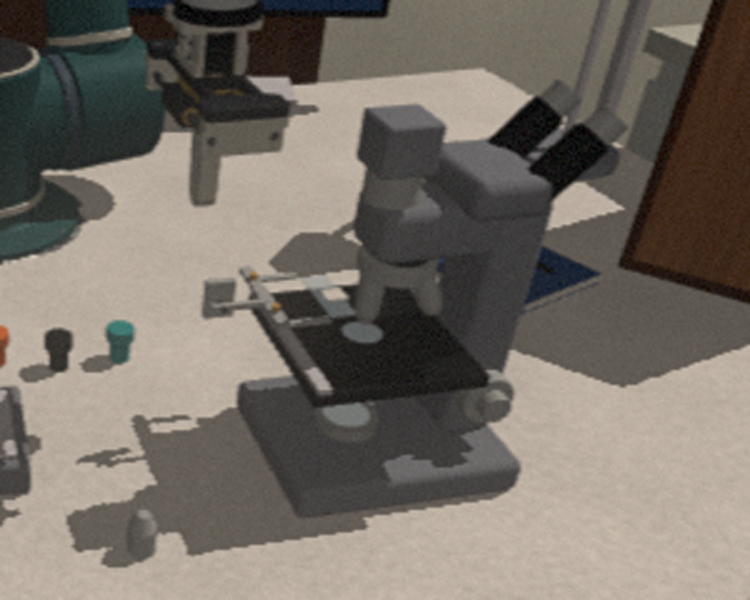

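The scene view shows the closed fingers above and on the robot side of the tab, at about (205,190), clear of the microscope. I'll descend.

Call:
play_rows --targets '[[[0, 0.001, -0.017, 0, 0, 0, 0], [0, 0.001, -0.017, 0, 0, 0, 0], [0, 0, -0.017, 0, 0, 0, 0], [0, 0, -0.017, 0, 0, 0, 0], [0, 0, -0.017, 0, 0, 0, 0]]]'

```text
time: 2.95
position: [0.4803, 0.1378, 0.1682]
tcp_rot: [2.264, 2.177, 0.001]
wrist_force: [0.4, -0.4, 0.3]
grip_width: 0.003
finger_force: 0.0
```

Call:
play_rows --targets '[[[0.004, 0, 0, 0, 0, 0, 0], [0.004, 0, 0, 0, 0, 0, 0], [0.004, 0, 0, 0, 0, 0, 0], [0, 0, 0, 0, 0, 0, 0], [0, 0, 0, 0, 0, 0, 0]]]'

```text
time: 3.37
position: [0.4931, 0.1388, 0.1696]
tcp_rot: [2.262, 2.179, 0.002]
wrist_force: [-0.0, -0.2, 0.1]
grip_width: 0.006
finger_force: 0.0
```

Call:
play_rows --targets '[[[0.002, 0, 0, 0, 0, 0, 0], [0.002, 0, 0, 0, 0, 0, 0], [0.002, 0, 0, 0, 0, 0, 0], [0.002, 0, 0, 0, 0, 0, 0], [0.002, 0, 0, 0, 0, 0, 0]]]'

```text
time: 3.78
position: [0.5027, 0.139, 0.1687]
tcp_rot: [2.262, 2.18, 0.0]
wrist_force: [0.3, -0.0, -0.3]
grip_width: 0.005
finger_force: 0.0
```

Call:
play_rows --targets '[[[0.002, 0, 0, 0, 0, 0, 0], [0.002, 0, 0, 0, 0, 0, 0], [0.002, -0.0002, 0, 0, 0, 0, 0], [0.002, 0, 0, 0, 0, 0, 0], [0.002, 0, 0, 0, 0, 0, 0]]]'

```text
time: 4.2
position: [0.5126, 0.1387, 0.1686]
tcp_rot: [-2.262, -2.18, 0.0]
wrist_force: [-1.5, -0.6, 0.5]
grip_width: 0.008
finger_force: 0.7
```

Call:
play_rows --targets '[[[0.003, 0, 0, 0, 0, 0, 0], [0.003, -0.0002, 0, 0, 0, 0, 0], [0.003, 0, 0, 0, 0, 0, 0], [0.003, -0.0002, 0, 0, 0, 0, 0], [0.003, 0, 0, 0, 0, 0, 0]]]'

```text
time: 4.62
position: [0.5278, 0.1383, 0.1686]
tcp_rot: [2.262, 2.18, -0.0]
wrist_force: [-1.3, -0.8, -0.8]
grip_width: -0.0
finger_force: 0.7
```

Call:
play_rows --targets '[[[0.003, 0, 0, 0, 0, 0, 0], [0.003, -0.0002, 0, 0, 0, 0, 0], [0.003, 0, 0, 0, 0, 0, 0], [0.003, -0.0002, 0, 0, 0, 0, 0], [0.003, 0, 0, 0, 0, 0, 0]]]'

```text
time: 5.03
position: [0.5428, 0.1379, 0.1686]
tcp_rot: [-2.262, -2.18, 0.0]
wrist_force: [-1.5, -1.2, 0.1]
grip_width: 0.008
finger_force: 0.7
```

Call:
play_rows --targets '[[[0.001, 0, 0, 0, 0, 0, 0], [0.001, -0.0002, 0, 0, 0, 0, 0], [0.001, 0, 0, 0, 0, 0, 0], [0.001, 0, 0, 0, 0, 0, 0], [0.001, 0, 0, 0, 0, 0, 0]]]'

```text
time: 5.45
position: [0.5475, 0.1377, 0.1686]
tcp_rot: [-2.262, -2.18, 0.0]
wrist_force: [-0.9, -0.7, -0.7]
grip_width: 0.004
finger_force: 0.6
```

Call:
play_rows --targets '[[[0.001, 0, 0, 0, 0, 0, 0], [0.001, -0.0002, 0, 0, 0, 0, 0], [0.001, 0, 0, 0, 0, 0, 0], [0.001, 0, 0, 0, 0, 0, 0], [0.001, 0, 0, 0, 0, 0, 0]]]'

```text
time: 5.87
position: [0.5526, 0.1375, 0.1686]
tcp_rot: [2.262, 2.18, -0.0]
wrist_force: [-1.6, -0.7, -0.8]
grip_width: 0.004
finger_force: 0.6
```

Call:
play_rows --targets '[[[0.001, 0, 0, 0, 0, 0, 0], [0.001, -0.0002, 0, 0, 0, 0, 0], [0.001, 0, 0, 0, 0, 0, 0], [0.001, 0, 0, 0, 0, 0, 0], [0.001, 0, 0, 0, 0, 0, 0]]]'

```text
time: 6.28
position: [0.5576, 0.1373, 0.1686]
tcp_rot: [2.262, 2.18, -0.0]
wrist_force: [-1.2, -0.9, 0.0]
grip_width: 0.006
finger_force: 0.6
```

Call:
play_rows --targets '[[[0.001, 0, 0, 0, 0, 0, 0], [0.001, -0.0002, 0, 0, 0, 0, 0], [0.001, 0, 0, 0, 0, 0, 0], [0.001, 0, 0, 0, 0, 0, 0], [0.001, 0, 0, 0, 0, 0, 0]]]'

```text
time: 6.7
position: [0.5626, 0.1371, 0.1687]
tcp_rot: [2.262, 2.18, -0.0]
wrist_force: [-1.8, -0.5, -0.0]
grip_width: 0.005
finger_force: 0.6
```

Call:
play_rows --targets '[[[0.001, 0, 0, 0, 0, 0, 0], [0.001, -0.0002, 0, 0, 0, 0, 0], [0.001, 0, 0, 0, 0, 0, 0], [0.001, 0, 0, 0, 0, 0, 0], [0.001, 0, 0, 0, 0, 0, 0]]]'

```text
time: 7.12
position: [0.5676, 0.1369, 0.1686]
tcp_rot: [2.262, 2.18, -0.0]
wrist_force: [-1.8, -0.9, -0.1]
grip_width: 0.003
finger_force: 0.6
```

Call:
play_rows --targets '[[[0.001, 0, 0, 0, 0, 0, 0], [0.001, -0.0002, 0, 0, 0, 0, 0], [0.001, 0, 0, 0, 0, 0, 0], [0.001, 0, 0, 0, 0, 0, 0], [0.001, 0, 0, 0, 0, 0, 0]]]'

```text
time: 7.53
position: [0.5726, 0.1367, 0.1686]
tcp_rot: [-2.262, -2.18, 0.0]
wrist_force: [-1.7, -0.4, 0.2]
grip_width: 0.004
finger_force: 0.6
```

Call:
play_rows --targets '[[[0.001, 0, 0, 0, 0, 0, 0], [0.001, 0, 0, 0, 0, 0, 0], [0.001, 0, 0, 0, 0, 0, 0], [0.001, 0, 0, 0, 0, 0, 0]]]'

```text
time: 7.87
position: [0.5764, 0.1366, 0.1686]
tcp_rot: [-2.262, -2.18, 0.001]
wrist_force: [-5.6, -3.0, 1.7]
grip_width: 0.002
finger_force: 2.7
```

Call:
play_rows --targets '[[[0.001, 0, 0, 0, 0, 0, 0], [0, 0, 0, 0, 0, 0, 0], [0, 0, 0, 0, 0, 0, 0]]]'

```text
time: 8.12
position: [0.5772, 0.1365, 0.1686]
tcp_rot: [-2.262, -2.18, 0.002]
wrist_force: [-6.5, -3.6, 2.0]
grip_width: 0.004
finger_force: 3.3
```

The force rises at the spring rate, so the carriage is on its stop. I'll back off slowly and check.

Call:
play_rows --targets '[[[-0.001, 0, 0, 0, 0, 0, 0], [-0.002, 0, 0, 0, 0, 0, 0], [-0.004, 0, 0, 0, 0, 0, 0], [-0.006, 0, 0, 0, 0, 0, 0], [-0.01, 0, 0, 0, 0, 0, 0]]]'

```text
time: 8.53
position: [0.5542, 0.1368, 0.1685]
tcp_rot: [2.262, 2.18, 0.0]
wrist_force: [-0.2, 0.2, -0.1]
grip_width: 0.006
finger_force: 0.0
```

Call:
play_rows --targets '[[[-0.015, 0, 0, 0, 0, 0, 0], [-0.02, -0.005, 0.005, 0, 0, 0, 0], [-0.02, -0.01, 0.02, 0, 0, 0, 0], [0, -0.02, 0.025, 0, 0, 0, 0], [0, -0.03, 0.02, 0, 0, 0, 0]]]'

```text
time: 8.95
position: [0.498, 0.0725, 0.2403]
tcp_rot: [2.259, 2.183, 0.002]
wrist_force: [0.8, -0.1, 1.5]
grip_width: 0.006
finger_force: 0.0
```

Call:
play_rows --targets '[[[0, -0.035, 0, 0, 0, 0, 0], [0, -0.035, 0, 0, 0, 0, 0], [0, -0.035, 0, 0, 0, 0, 0], [0, -0.035, 0, 0, 0, 0, 0], [0, -0.035, 0, 0, 0, 0, 0]]]'

```text
time: 9.37
position: [0.4986, -0.1046, 0.2389]
tcp_rot: [2.261, 2.18, 0.001]
wrist_force: [1.2, 0.0, 0.0]
grip_width: 0.003
finger_force: 0.0
```

```bash
python3 - <<'E'
from h import *
np.set_printoptions(precision=4,suppress=True)
s=sensors.sense(); print(s['time'],s['position'],s['wrist_force'])
im,d=get_image('top'); P=cloud(camera_info('top'),d); H=P[...,2]
m=(abs(H-.172)<.007)&(P[...,0]>.5)&(P[...,0]<.64)&(P[...,1]>.12)&(P[...,1]<.157); p=P[m][:,:2]; print(len(p),p.mean(0),cv2.minAreaRect(p.astype(np.float32)))
cv2.imwrite('pics/t2.png',cv2.resize(im[80:380,60:460,::-1],(800,600),interpolation=cv2.INTER_CUBIC))
E
```

```text
9.3667 [ 0.4986 -0.1046  0.2389] [1.1964 0.0295 0.0155]
90 [0.5925 0.1377] ((0.5932181477546692, 0.1380719393491745), (0.02916165441274643, 0.008552655577659607), 89.98143005371094)
```

View pics/t2.png

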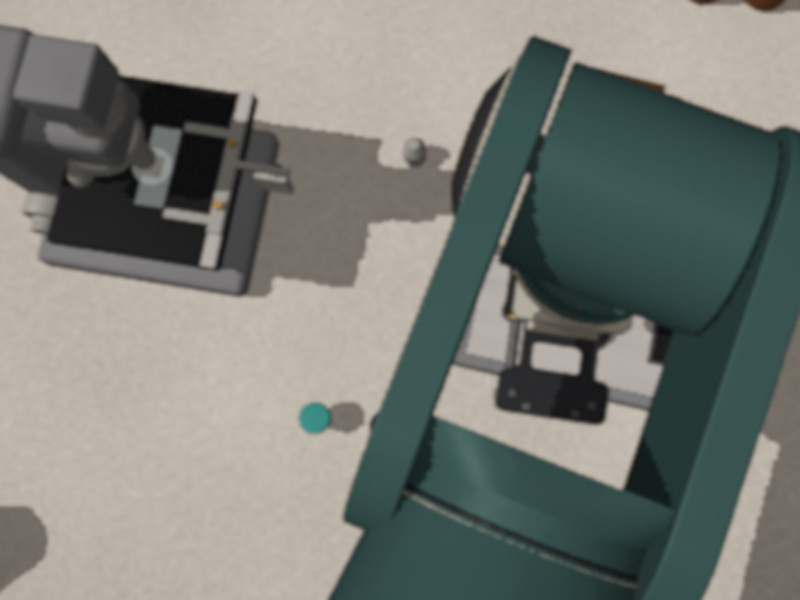

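The carriage is home: the tab now sits at (0.5925, 0.138), about 65 mm further on, and the specimen is under the objective at about (155,165). Now for the wide key.

Call:
play_rows --targets '[[[0.004, -0.025, -0.01, 0, 0, 0, 0], [0.004, -0.025, -0.02, 0, 0, 0, 0], [0.004, -0.015, -0.02, 0, 0, 0, 0], [0, 0, -0.02, 0, 0, 0, 0], [0, 0, -0.02, 0, 0, 0, 0]]]'

```text
time: 9.83
position: [0.5109, -0.1688, 0.1477]
tcp_rot: [2.264, 2.178, 0.0]
wrist_force: [0.3, 0.6, 0.6]
grip_width: 0.003
finger_force: 0.0
```

Call:
play_rows --targets '[[[0, 0, -0.02, 0, 0, 0, 0], [0, 0, -0.02, 0, 0, 0, 0], [0, 0, -0.01, 0, 0, 0, 0], [0, 0, 0, 0, 0, 0, 0], [0, 0, 0, 0, 0, 0, 0]]]'

```text
time: 10.25
position: [0.5114, -0.1681, 0.0991]
tcp_rot: [2.262, 2.18, 0.0]
wrist_force: [0.5, -0.2, -0.5]
grip_width: 0.008
finger_force: 0.0
```

Correct y by −4 mm, then descend gently (contact expected at TCP z ≈ 0.083, bottom at ≈ 0.076).

Call:
play_rows --targets '[[[0, -0.004, 0, 0, 0, 0, 0], [0, 0, -0.004, 0, 0, 0, 0], [0, 0, -0.004, 0, 0, 0, 0], [0, 0, -0.004, 0, 0, 0, 0], [0, 0, -0.002, 0, 0, 0, 0]]]'

```text
time: 10.67
position: [0.5113, -0.1722, 0.0841]
tcp_rot: [-2.262, -2.18, 0.0]
wrist_force: [-0.9, -0.7, 0.0]
grip_width: 0.003
finger_force: 0.0
```

Call:
play_rows --targets '[[[0, 0, -0.001, 0, 0, 0, 0], [0, 0, -0.001, 0, 0, 0, 0], [0, 0, -0.001, 0, 0, 0, 0], [0, 0, 0, 0, 0, 0, 0]]]'

```text
time: 11.0
position: [0.5115, -0.1723, 0.0817]
tcp_rot: [2.262, 2.18, 0.0]
wrist_force: [-0.0, 0.5, 0.5]
grip_width: 0.002
finger_force: 0.6
```

Call:
play_rows --targets '[[[0, 0, -0.001, 0, 0, 0, 0], [0, 0, -0.001, 0, 0, 0, 0], [0, 0, -0.001, 0, 0, 0, 0], [0, 0, -0.001, 0, 0, 0, 0], [0, 0, 0, 0, 0, 0, 0]]]'

```text
time: 11.42
position: [0.5116, -0.1723, 0.0776]
tcp_rot: [2.262, 2.18, 0.0]
wrist_force: [0.1, 1.1, 3.2]
grip_width: 0.003
finger_force: 1.6
```

Call:
play_rows --targets '[[[0, 0, -0.0005, 0, 0, 0, 0], [0, 0, -0.0005, 0, 0, 0, 0], [0, 0, 0, 0, 0, 0, 0]]]'

```text
time: 11.67
position: [0.5116, -0.1723, 0.0767]
tcp_rot: [2.262, 2.18, 0.0]
wrist_force: [-0.2, 1.2, 3.7]
grip_width: 0.001
finger_force: 1.8
```

Call:
play_rows --targets '[[[0, 0, -0.0005, 0, 0, 0, 0], [0, 0, -0.0005, 0, 0, 0, 0], [0, 0, 0, 0, 0, 0, 0]]]'

```text
time: 11.92
position: [0.5116, -0.1723, 0.0761]
tcp_rot: [2.262, 2.18, 0.0]
wrist_force: [-2.0, 0.8, 8.1]
grip_width: 0.004
finger_force: 4.1
```

The force jumped to 8 N, so the key is at the bottom. Withdrawing.

Call:
play_rows --targets '[[[0, 0, 0.001, 0, 0, 0, 0], [0, 0, 0.003, 0, 0, 0, 0], [0, 0, 0.006, 0, 0, 0, 0], [0, 0, 0.015, 0, 0, 0, 0], [0, 0, 0.03, 0, 0, 0, 0]]]'

```text
time: 12.33
position: [0.51, -0.1717, 0.1283]
tcp_rot: [-2.259, -2.176, 0.004]
wrist_force: [0.5, 0.4, -0.5]
grip_width: 0.005
finger_force: 0.0
```

Call:
play_rows --targets '[[[0, 0, 0.04, 0, 0, 0, 0], [0, 0, 0.03, 0, 0, 0, 0], [-0.015, -0.03, 0.01, 0, 0, 0, 0], [-0.015, -0.03, 0, 0, 0, 0, 0], [-0.015, -0.03, 0, 0, 0, 0, 0]]]'

```text
time: 12.75
position: [0.466, -0.2631, 0.212]
tcp_rot: [2.259, 2.181, 0.0]
wrist_force: [0.5, -0.1, -0.5]
grip_width: 0.001
finger_force: 0.0
```

Call:
play_rows --targets '[[[-0.015, -0.03, 0, 0, 0, 0, 0], [-0.01, -0.03, 0, 0, 0, 0, 0], [-0.01, -0.03, 0, 0, 0, 0, 0], [0, 0, 0, 0, 0, 0, 0], [0, 0, 0, 0, 0, 0, 0]]]'

```text
time: 13.17
position: [0.4307, -0.3532, 0.2105]
tcp_rot: [-2.264, -2.177, 0.0]
wrist_force: [0.7, 0.3, -0.8]
grip_width: 0.006
finger_force: 0.0
```

```bash
python3 - <<'E'
from h import *
np.set_printoptions(precision=4,suppress=True)
s=sensors.sense(); print(s['time'],s['position'],s['wrist_force'],abs(s['dq']).max())
im,d=get_image('top'); P=cloud(camera_info('top'),d); H=P[...,2]
for n,c in dict(wide=(.511,-.172),small=(.5197,-.0975),oblong=(.5027,-.2459)).items():
    m=np.hypot(P[...,0]-c[0],P[...,1]-c[1])<.006; print(n,m.sum(),np.median(H[m]) if m.any() else None)
m=(abs(H-.172)<.007)&(P[...,0]>.5)&(P[...,0]<.64)&(P[...,1]>.12)&(P[...,1]<.157); print(P[m].mean(0))
cv2.imwrite('pics/t3.png',cv2.resize(im[:,:,::-1],(800,600),interpolation=cv2.INTER_CUBIC))
E
```

```text
13.1667 [ 0.4307 -0.3532  0.2105] [ 0.6863  0.2681 -0.7693] 0.04131046464710371
wide 27 0.05907865322026795
small 27 0.05898145420368883
oblong 30 0.059649739482499964
[0.5924 0.1374 0.1717]
```

View pics/t3.png

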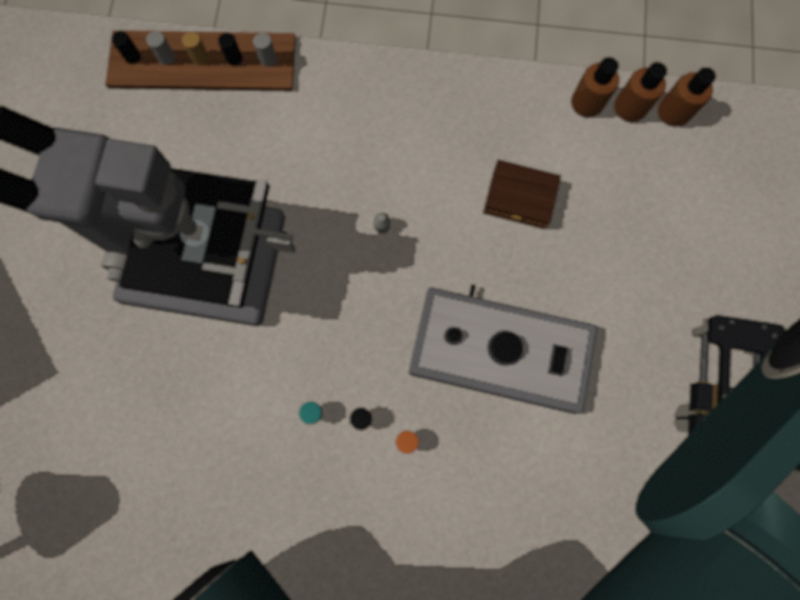

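The carriage is home (tab at (280,242)), all three keys are up, and the loose items haven't moved. The arm is clear.

```bash
python3 -c "
from rig import env
print(env.sign_off())"
```

```text
the job is handed in; nothing more can be done
None
```

The carriage is home against its stop, the wide key was pressed right down and has come back up, nothing else was disturbed, and the job is handed in at about 13 s of the 51 s limit; no verdict was returned.

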